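# Put away the washed beaker set nested on its stand

## Robot

A 6-joint arm with a two-finger parallel gripper is mounted at the origin on the work surface; the furniture and walls round the work are solid. World frame = base frame: x ahead of the robot, y to its left, z up, the work surface at z = 0. Lengths are in m, angles in rad, forces in N, time in s.
With the tool pointing down it reaches from about 0.275 to 0.75 m from the base axis. Payload 10.2 kg.
Tool frame: the origin (TCP) lies midway between the tips of the shut fingers; the grasp point (between the pads) lies 19 mm behind it; z points along the fingers, y is the line along which they close (so a half turn about z gives the same grasp; the last joint's range is limited). The gripper opens to 85 mm and grips with 20 to 120 N. Pads are 22 mm wide; open, the fingers measure 114 mm over their backs; the gripper's body (76 mm by 85 mm) begins 54 mm behind the grasp point. The pads swing forward as they close: fully open they stand 13 mm farther back than shut.
Start: joints at [1.002, 0.313, 1.498, -0, 1.331, -0.223], TCP at [0.178, 0.494, 0.204] pointing down, gripper open.
Joint ranges: [-2.94, 2.94], [-0.97, 2.17], [0.19, 2.56], [-1.23, 4.37], [0.02, 3.11], [-2.88, 2.88]. Speed limits (rad/s): [2.39, 2.39, 3.01, 3.14, 3.14, 3.14].

## Interface

Orientations are given as a 3x3 rotation matrix whose columns are the frame's x, y, z axes.
In Python, from cell import bot gives the robot as it stands. The module is installed in compiled form; this text tells all that it offers.
- The arm moves only by the shell command python3 -m inch 'ROWS'. ROWS is JSON, a list of rows, each a list of 3 entries, a list of its own where there are three numbers: the shift along the world's x, y, z each as a share of 0.25 m, from -1 to 1, then the turn, a rotation vector about the world's x, y, z each as a share of 60 degrees, from -1 to 1, then the opening, from 0 (shut) to 1 (fully open). A call has 1 to 8 rows; each row is the pose to reach, as a shift and turn from the pose commanded when the call began; what a row does not reach only later rows make up. A row lasts 1/8 s, in which the tool goes at most 62.5 mm and 10.7 degrees, less where a joint would pass 70% of its speed; a pose out of reach is approached as far as the arm can. A call with a number of a shift or a turn outside -1 to 1 is refused whole. A call with a gripper value outside its range is refused whole. The fingers move at their own pace and stop on an object; the grip force is fixed at half the most. Time passes only in rows, so rows that repeat a pose let the fingers close. It gives the time, the measured TCP pose, the force, the opening and the grip force at its end, in the units of the state.
- bot.get_obs(): the state, without advancing time (a new reading comes with each control period).
- bot.get_image(name): name is "scene" or "top"; returns the picture (384x512x3 uint8, red, green, blue); there is no depth.
- bot.get_calibration(name): a dict with "K" (3x3 intrinsics, pixels), "R" (3x3) and "t" (3): a world point X has camera coordinates R X + t. Camera axes: x right, y down, z forward; pixel columns grow to the right and rows downward; lengths in m; the calibration is good to about 2 mm. A picture is of the moment at which its call begins. get_calibration takes no time and is no camera call.
- bot.hand_in(): hands the job in; it is judged then, once.
The state is a dict: "t": time; "joint_pos": joint angles; "joint_vel": joint speeds; "effort": joint torques, N m; "position": TCP position; "ee_rot": TCP orientation; "wrist_force": force on the tool from outside, world axes, zero at the start; "wrist_torque": the same for the moment, N m; "gripper_width": finger opening in m; "finger_force": force on a finger pad.
Only numpy, scipy, OpenCV 4.12 (cv2) and the standard library are available. Lean on these libraries where they do the work, as an engineer would, in place of code of your own. Each camera call takes 0.05 s, during which the arm holds its last target. There are 200 camera calls.

## Task

Put the washed beakers away on their stand. First, while the pad is still empty, give it a spray: push the nozzle cap of the fixed bottle right down and let it come up. Then nest all the beakers there are one inside the other in size order, mouth down as they stand now, wholly on the round white pad, and only then turn the status wheel until green fills its window; leave the loose reagent bottle and timer where they are.

Things in the scene. Friction and masses are not known exactly. Their poses are not given: they have to be found in the camera images.
- beaker_1: The largest of up to five graded steel beakers, mouth down; None if absent. Slightly tapered cup with a heavy rim, 72 mm across at the mouth (its foot now), 64 mm at the closed end (its top now), 92 mm high, wall 2.5 mm, closed end 3 mm. Origin: centre of the mouth; z from mouth to closed end. Covers any smaller beaker with 2 mm to spare all round, 4 mm in height.
- beaker_2: The second largest of up to five graded steel beakers, mouth down; None if absent. Slightly tapered cup with a heavy rim, 62 mm across at the mouth (its foot now), 54 mm at the closed end (its top now), 85 mm high, wall 2.5 mm, closed end 3 mm. Origin: centre of the mouth; z from mouth to closed end. Covers any smaller beaker with 2 mm to spare all round, 4 mm in height.
- beaker_3: The middle of up to five graded steel beakers, mouth down; None if absent. Slightly tapered cup with a heavy rim, 52 mm across at the mouth (its foot now), 44 mm at the closed end (its top now), 78 mm high, wall 2.5 mm, closed end 3 mm. Origin: centre of the mouth; z from mouth to closed end. Covers any smaller beaker with 2 mm to spare all round, 4 mm in height.
- beaker_4: The second smallest of up to five graded steel beakers, mouth down; None if absent. Slightly tapered cup with a heavy rim, 42 mm across at the mouth (its foot now), 34 mm at the closed end (its top now), 71 mm high, wall 2.5 mm, closed end 3 mm. Origin: centre of the mouth; z from mouth to closed end. Covers any smaller beaker with 2 mm to spare all round, 4 mm in height.
- beaker_5: The smallest of up to five graded steel beakers, mouth down; None if absent. Slightly tapered cup with a heavy rim, 32 mm across at the mouth (its foot now), 24 mm at the closed end (its top now), 64 mm high, wall 2.5 mm, closed end 3 mm. Origin: centre of the mouth; z from mouth to closed end. Covers any smaller beaker with 2 mm to spare all round, 4 mm in height.
- drying_mat: Dark green-grey ribbed drying mat, 226 x 184 mm, 4 mm thick, fixed. Origin under its centre, x along the 226 mm. The washed beakers stand on it, mouth down, their axes 7 cm apart or more.
- beaker_stand: Fixed aluminium plate, 6 mm thick, with a round white pad let in flush at its near end and an amber spray bottle fixed in a black collar at its far end. Origin under the pad's centre; x points to the bottle, whose axis is at x = 117 mm. The plate spans x = -60 to 155 mm, y = -58 to 58 mm. The bottle, 58 mm across, stands 149 mm over the worktop with its nozzle.
- pad (a point): Centre of the round white pad, 110 mm across, on its upper face, 6 mm above the worktop and level with the plate round it.
- nozzle_top (a point): Centre of the top of the spray bottle's white nozzle cap, a round push cap 25 mm across, 16 mm high, 149 mm above the worktop when up. It moves with the cap.
- nozzle (a joint): Travel of the sprung nozzle cap in m: 0 up, 0.010 fully down. The spring takes 4 N to start it and 8 N to hold it down, and brings it up again.
- status_box: Fixed grey box, 108 x 108 mm, cover 25.5 mm above the worktop, with the status wheel in it. Origin under its centre, on the wheel's axis. A black-framed window of 20 x 22 mm in the cover, centred 37 mm from the axis towards the box's -x (roughly to the robot), shows a part of the wheel.
- status_wheel (a joint): Angle of the status wheel in rad, growing anticlockwise seen from above, limits -3.3 and 3.3. Four quarter sectors: at 0 green (clean) is centred in the window, at 1.57 yellow (drying), at 3.14 blue (in the wash), at -1.57 red (used). It turns stiffly (0.04 N m) and stays where it is left.
- knob (a point): Point on the wheel's axis in the middle of its black bar knob, 50 mm above the worktop. The bar is 42 mm long, 13 mm wide and reaches from 32 to 60 mm above the worktop; its length lies along this point's x, which turns with the wheel (at joint 0 parallel to the box's x).
- reagent: Bystander: small amber reagent bottle with a white cap, 48 mm across, 89 mm high, behind the spray bottle. Origin under its centre.
- timer: Bystander: white digital timer lying flat, 56 x 66 x 21 mm, at the back left. Origin under its centre.
Things that resemble listed ones, but are neither listed nor needed, are in the scene too. Leave any red look-alike of the beaker_5 alone.

How it is judged:
By the outcome, as a careful person would: the job done as asked, in the order asked, and still so for the second after the job is handed in, with the robot touching nothing.
Of beaker_1, beaker_2, beaker_3, beaker_4, beaker_5 only 4 to 5 are there at a start; the rules pass over those that are not, and their reading is None.
At some moment in a run one of beaker_1, beaker_2, beaker_3, beaker_4, beaker_5 may be knocked a few centimetres aside while the robot is not near it.
It also fails if it takes over 200 s, if anything falls off the work surface, if the arm or the gripper's body presses on something with over 40 N, if the wrist force passes 120 N, or if a joint passes its speed limit or range.

## Working session

There is one attempt and no reset: what is moved stays moved. The work goes in short steps, Python scripts to look and compute and a shell command to move; the robot and the scene stay as the last step left them, time stands still between calls to the robot, and variables do not carry over. Pictures are saved under pics/ and viewed, at most 15 in all, crops included, and the job is handed in when it is done.

```bash
ls; mkdir -p pics; cat > h.py <<'E'
import numpy as np, cv2
from cell import bot
def snap(n,f=None):
    im=bot.get_image(n)
    if f: cv2.imwrite('pics/'+f,im[:,:,::-1])
    return im
def ray(n,u,v,z):
    c=bot.get_calibration(n);K,R,t=[np.array(c[k],float) for k in('K','R','t')]
    o=-R.T@t; d=R.T@np.linalg.solve(K,[u,v,1]); return o+d*(z-o[2])/d[2]
def proj(n,X):
    c=bot.get_calibration(n);K,R,t=[np.array(c[k],float) for k in('K','R','t')]
    p=K@(R@np.array(X,float)+t); return p[:2]/p[2]
E
python3 - <<'E'
from h import *
snap('scene','s0.png');snap('top','t0.png')
for n in('scene','top'):
    c=bot.get_calibration(n);R=np.array(c['R']);print(n,-R.T@np.array(c['t']),R[2],np.array(c['K'])[0,0])
o=bot.get_obs();print(o['t'],o['position'],o['ee_rot'],o['gripper_width'])
E
```

```text
pics
scene [ 0.02019964 -0.12650907  0.7555749 ] [ 0.58967812  0.28255621 -0.75659877] 392.5062993217212
top [0.42691639 0.1243452  0.97080003] [ 0.13367667 -0.00271439 -0.99102128] 446.41866167474444
0.1 [0.17781875 0.49369264 0.2031051 ] [[-9.40793791e-01  3.38978855e-01 -6.14944133e-04]
 [ 3.38979313e-01  9.40793361e-01 -9.37096869e-04]
 [ 2.60879333e-04 -1.09006826e-03 -9.99999372e-01]] 0.08528283764505744
```

View pics/s0.png

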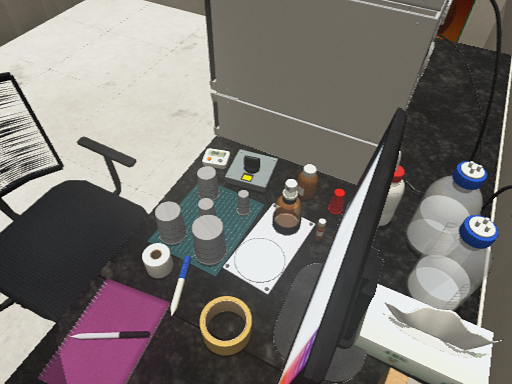

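View pics/t0.png

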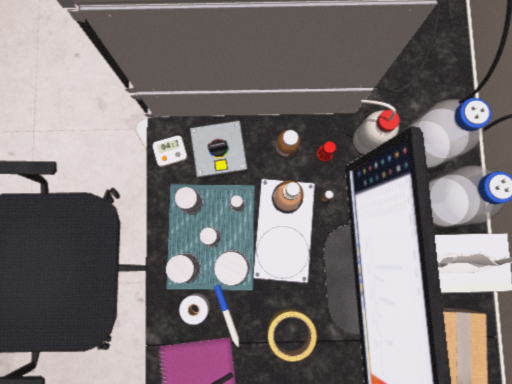

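Five beakers are on the mat. In the top view b1 is at about (231,268), b2 (181,268), b3 (187,199), b4 (208,237) and b5 (237,202). The pad is at (283,251), the nozzle at (292,189), and the wheel at (218,148) with yellow showing. The red look-alike is at (326,151).

```bash
cat >> h.py <<'E'
TOPS={1:(.092,.064),2:(.085,.054),3:(.078,.044),4:(.071,.034),5:(.064,.024)}
def blobs(im,lo=180,ch=3,sat=30):
    a=im.astype(int); m=((a.min(2)>lo)&(a.max(2)-a.min(2)<sat)).astype(np.uint8)
    n,l,s,c=cv2.connectedComponentsWithStats(m)
    return [(s[i],c[i]) for i in range(1,n) if s[i][4]>15]
E
python3 - <<'E'
from h import *
im=snap('top')
for lo in(150,200):
  print(lo)
  for s,c in blobs(im,lo):
    if 150<c[0]<345 and 100<c[1]<300: print(s,c.round(1),ray('top',*c,.08)[:2].round(3))
hsv=cv2.cvtColor(im,cv2.COLOR_RGB2HSV)
y=(hsv[...,0]>22)&(hsv[...,0]<35)&(hsv[...,1]>150)
y[:, :200]=0;y[:,245:]=0;y[190:]=0
v,u=np.nonzero(y);print('win',u.mean(),v.mean(),ray('top',u.mean(),v.mean(),.0255))
a=im[125:185,185:255];cr=cv2.resize(im[115:300,140:340],None,fx=4,fy=4,interpolation=cv2.INTER_CUBIC)[:600]
cr=cv2.resize(im[118:298,145:345],(800,600)[:2] if 0 else (660,594),interpolation=cv2.INTER_CUBIC)
cv2.imwrite('pics/t0c.png',cr[:,:,::-1])
E
```

```text
150
[ 191  121   55   55 1884] [217.5 146.9] [0.645 0.186]
[283 130  15  15 176] [290.2 136.9] [0.662 0.037]
[153 136  34  30 651] [169.4 150.3] [0.64  0.284]
[ 254  179   61  103 4663] [283.6 234.8] [0.463 0.057]
[175 187  22  22 380] [185.4 197.4] [0.542 0.252]
[325 191   8   7  46] [328.7 194. ] [ 0.543 -0.037]
[231 195  12  12 109] [236.1 200.6] [0.534 0.15 ]
[200 227  17  17 231] [207.9 235.4] [0.465 0.207]
[214 252  34  34 881] [230.4 268.1] [0.4   0.164]
[166 255  28  28 617] [179.4 268.6] [0.401 0.264]
200
[284 131  14  13 147] [290.2 137. ] [0.662 0.037]
[153 136  33  29 468] [169.3 151.1] [0.638 0.284]
[ 254  180   60  102 4216] [283.  237.3] [0.458 0.058]
[286 183  13  12 123] [292.4 188.3] [0.556 0.036]
[176 187  20  21 332] [185.4 197.4] [0.542 0.252]
[326 191   7   7  35] [328.8 193.9] [ 0.543 -0.037]
[231 196  11  10  88] [236.1 200.7] [0.533 0.15 ]
[200 228  16  16 200] [207.7 235.5] [0.465 0.208]
[215 252  32  33 822] [230.3 268. ] [0.4   0.164]
[167 255  26  28 559] [179.4 268.6] [0.401 0.264]
win 220.33913043478262 163.43478260869566 [0.62159608 0.18386767 0.0255    ]
```

View pics/t0c.png

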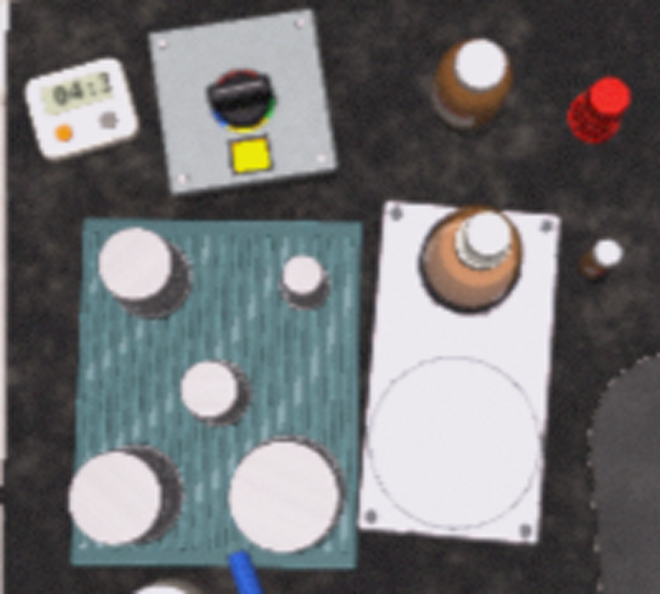

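The crop confirms the sizes and layout. The pad circle is centred at crop (454,443), and the plate corners are at (386,202), (559,216), (538,542) and (360,529). Yellow fills the wheel window and the knob lies across it. I'll compute all positions, including the monitor as an obstacle.

```bash
cat >> h.py <<'E'
def tri(us,ut):
    A=[];b=[]
    for n,(u,v) in(('scene',us),('top',ut)):
        c=bot.get_calibration(n);P=np.array(c['K'])@np.c_[np.array(c['R']),np.array(c['t'])]
        for r,w in((0,u),(1,v)): q=P[r]-w*P[2];A.append(q[:3]);b.append(-q[3])
    return np.linalg.lstsq(np.array(A),np.array(b),rcond=None)[0]
def beakers(show=True):
    im=snap('top');B=[]
    for s,c in blobs(im,150):
        if not(150<c[0]<320 and 165<c[1]<310) or s[4]>1500: continue
        B.append((s[4],c))
    out=[]
    for a,c in B:
        best=min(TOPS,key=lambda k:abs(np.sqrt(a*4/np.pi)*(.971-TOPS[k][0])/446-TOPS[k][1]))
        p=ray('top',*c,TOPS[best][0]+.004)
        d=np.sqrt(a*4/np.pi)*(.971-TOPS[best][0])/446
        out.append((best,p[:2].round(4),round(d*1e3,1)))
    return sorted(out,key=lambda x:x[0])
E
python3 - <<'E'
from h import *
for b in beakers():print(b)
f=lambda u,v:(145+u/3.3,118+v/3.3)
print('pad',ray('top',*f(454,443),.006))
C=np.array([ray('top',*f(*p),.006)[:2] for p in((386,202),(559,216),(538,542),(360,529))]);print(C.round(4))
ax=(C[0]+C[1]-C[2]-C[3]);ax/=np.linalg.norm(ax);c=C.mean(0);print('axis',ax,'pad',c-.0475*ax,'bottle',c+.0695*ax)
print('noz',ray('top',292.4,188.3,.149))
B=np.array([ray('top',*f(*p),.0255)[:2] for p in((151,34),(312,10),(337,166),(174,194))]);print('box',B.mean(0),np.linalg.norm(B[0]-B[1]), (B[0]+B[1]-B[2]-B[3])/.216)
print('knob',ray('top',*f(240,92),.06))
K=[ray('top',*f(*p),.06)[:2] for p in((211,92),(270,84))];print(K[0]-K[1])
print('mon',tri((403,110),(415,130)))
im=snap('scene');h=cv2.cvtColor(im,cv2.COLOR_RGB2GRAY)[180:220,270:310]
print([(s,c) for s,c in blobs(im,190) if 270<c[0]<310 and 170<c[1]<200])
E
```

```text
(1, array([0.4006, 0.1629]), np.float64(66.0))
(2, array([0.4016, 0.2626]), np.float64(55.7))
(2, array([0.3234, 0.236 ]), np.float64(51.9))
(3, array([0.5422, 0.2514]), np.float64(43.9))
(4, array([0.4656, 0.2077]), np.float64(34.5))
(5, array([0.5351, 0.15  ]), np.float64(24.1))
pad [0.42878766 0.05447002 0.006     ]
[[ 0.5883  0.0944]
 [ 0.5763 -0.02  ]
 [ 0.3644  0.0025]
 [ 0.3753  0.1168]]
axis [ 0.99447993 -0.10492697] pad [0.42884263 0.0534212 ] bottle [0.54519679 0.04114475]
noz [0.54599061 0.04271115 0.149     ]
box [0.65478279 0.1867604 ] 0.10754983050839384 [0.98573269 0.132687  ]
knob [0.65195992 0.18662925 0.06      ]
[-0.00433428  0.03742106]
mon [ 0.59577655 -0.11477795  0.35843526]
[(array([286, 179,  11,   8,  72], dtype=int32), array([290.76388889, 182.61111111]))]
```

```bash
python3 -m inch '[[[0.72,-0.904,0.2],[0,0,0.233],0],[[0.72,-0.904,0.2],[0,0,0.233],0],[[0.72,-0.904,0.2],[0,0,0.233],0],[[0.72,-0.904,0.2],[0,0,0.233],0],[[0.72,-0.904,0.2],[0,0,0.233],0],[[0.72,-0.904,0.2],[0,0,0.233],0]]'; python3 -c "
from h import *
o=bot.get_obs();print(o['joint_pos'].__repr__(),np.degrees(np.arctan2(o['ee_rot'][1][1],o['ee_rot'][0][1])))"
```

```text
t: 1.0
position: [0.3597, 0.266, 0.254]
ee_rot: [[-0.994, 0.106, 0.001], [0.106, 0.994, 0.0], [-0.001, 0.0, -1.0]]
wrist_force: [-0.7, 0.6, -0.3]
gripper_width: -0.0002
finger_force: 0.0
array([ 3.73954273e-01,  1.03286824e-01,  1.62501702e+00, -3.17103910e-04,
        1.41232389e+00, -1.09036777e+00]) 83.90233624758375
```

```bash
python3 -m inch '[[[0.744,-0.894,-0.2],[0,0,0],0],[[0.744,-0.894,-0.2],[0,0,0],0],[[0.744,-0.894,-0.2],[0,0,0],0],[[0.744,-0.894,-0.2],[0,0,0],0],[[0.744,-0.894,-0.2],[0,0,0],0],[[0.744,-0.894,-0.2],[0,0,0],0]]'; python3 -c "
from h import *
snap('scene','s1.png')"
```

```text
t: 1.75
position: [0.5445, 0.0433, 0.202]
ee_rot: [[-0.995, 0.104, -0.002], [0.104, 0.995, 0.0], [0.002, 0.0, -1.0]]
wrist_force: [-0.6, 0.1, -0.1]
gripper_width: 0.0
finger_force: 0.0
```

View pics/s1.png

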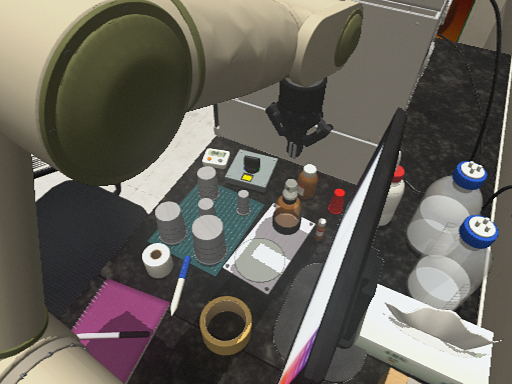

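The arm clears the monitor and the closed tip is above the nozzle, around (292,150). Now I'll press.

```bash
python3 -m inch '[[[0,0,-0.2],[0,0,0],0],[[0,0,-0.2],[0,0,0],0],[[0,0,-0.23],[0,0,0],0],[[0,0,-0.25],[0,0,0],0],[[0,0,-0.26],[0,0,0],0],[[0,0,-0.26],[0,0,0],0]]'
```

```text
t: 2.55
position: [0.544, 0.0444, 0.1388]
ee_rot: [[-0.995, 0.102, 0.0], [0.102, 0.995, -0.0], [-0.0, -0.0, -1.0]]
wrist_force: [0.1, -0.4, 0.9]
gripper_width: -0.0001
finger_force: 0.0
```

```bash
python3 -c "
from h import *
o=bot.get_obs();print(o['position'],o['wrist_force'],o['wrist_torque'])
a=snap('scene')[110:220,240:350];b=snap('top')[120:230,235:345]
c=np.hstack([cv2.resize(x,(400,400),interpolation=cv2.INTER_CUBIC) for x in(a,b)]);cv2.imwrite('pics/n1.png',c[:,:,::-1])"
```

```text
[0.54404162 0.04442527 0.13884106] [ 0.12671814 -0.37625201  0.87593582] [ 0.02415489  0.03460834 -0.0411484 ]
```

View pics/n1.png

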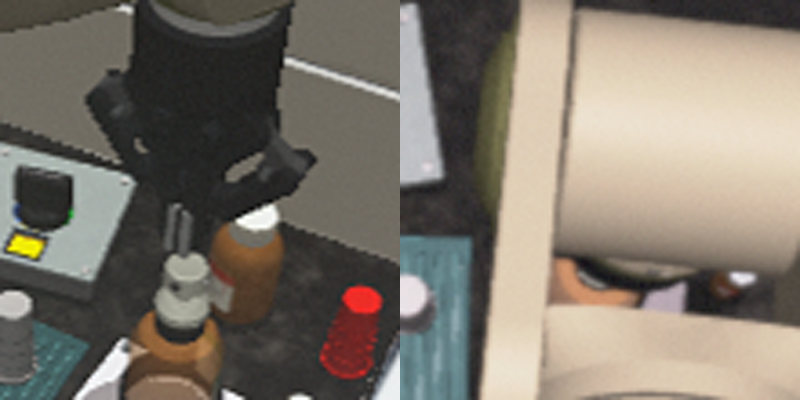

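```bash
python3 -c "
from h import *
for z in(.149,.139):
  for n in('scene','top'): print(n,z,proj(n,(.5455,.0425,z)),proj(n,bot.get_obs()['position']))
im=snap('scene')
print([(s,c) for s,c in blobs(im,150) if 270<c[0]<310 and 165<c[1]<205])
print(tri((290.76,182.61),(292.4,188.3)))
o=bot.get_obs();print(o['position'],o['wrist_force'])
"
```

```text
scene 0.149 [289.90596003 183.20246446] [288.41550507 186.54904686]
top 0.149 [292.52281013 188.55829494] [291.04677693 190.09445831]
scene 0.139 [289.50456823 186.38410071] [288.41550507 186.54904686]
top 0.139 [292.02130983 189.32849673] [291.04677693 190.09445831]
[(array([287, 180,  10,   7,  51], dtype=int32), array([291.2745098 , 183.15686275])), (array([285, 190,  10,   8,  47], dtype=int32), array([289.27659574, 194.36170213]))]
[0.54620608 0.04211124 0.15018387]
[0.54408492 0.0443741  0.13884013] [-1.13955273  1.061913   -0.1812535 ]
```

```bash
python3 -c "
from h import *
print(proj('scene',(.5445,.0433,.202)),proj('scene',(.5445,.0433,.221)))
im=cv2.imread('pics/s1.png')[100:200,240:350];im2=snap('scene')[140:210,250:327][:,:,::-1]
c=np.hstack([cv2.resize(x,None,fx=f,fy=f,interpolation=cv2.INTER_NEAREST)[:500] for x,f in((im[:,25:85],5),(im2[:60],500/60))]);print(c.shape);cv2.imwrite('pics/n2.png',c[:,:800])"
```

```text
[291.59372363 165.49217327] [292.45071433 158.61745691]
(500, 942, 3)
```

View pics/n2.png

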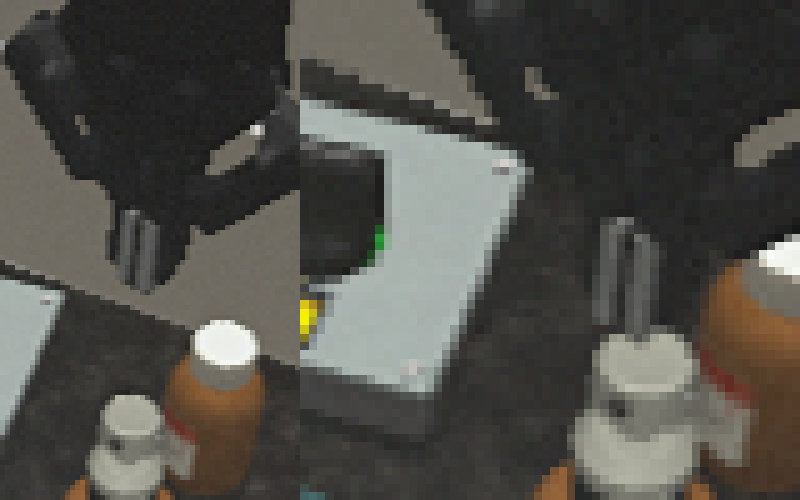

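The finger tips show about 6.5 px (around 19 mm) above the projected TCP in both views, and there is no force. So the cap hasn't been reached. I'll descend gently and watch the force.

```bash
python3 -m inch '[[[0.004,-0.006,-0.02],[0,0,0],0],[[0.004,-0.006,-0.04],[0,0,0],0],[[0.004,-0.006,-0.045],[0,0,0],0],[[0.004,-0.006,-0.045],[0,0,0],0]]'
```

```text
t: 3.25
position: [0.5449, 0.0429, 0.1272]
ee_rot: [[-0.995, 0.102, -0.0], [0.102, 0.995, 0.0], [0.0, -0.0, -1.0]]
wrist_force: [-0.5, 0.2, 0.7]
gripper_width: -0.0
finger_force: 0.0
```

```bash
python3 -m inch '[[[0,0,-0.012],[0,0,0],0],[[0,0,-0.016],[0,0,0],0],[[0,0,-0.016],[0,0,0],0]]'; python3 -c "
from h import *
im2=snap('scene')[140:210,250:350]
cv2.imwrite('pics/n3.png',cv2.resize(im2,None,fx=6,fy=6,interpolation=cv2.INTER_NEAREST)[:,:,::-1])"
```

```text
t: 3.62
position: [0.5449, 0.0429, 0.1233]
ee_rot: [[-0.995, 0.102, -0.0], [0.102, 0.995, -0.0], [0.0, -0.0, -1.0]]
wrist_force: [-0.2, 0.4, 0.4]
gripper_width: -0.0001
finger_force: 0.0
```

View pics/n3.png

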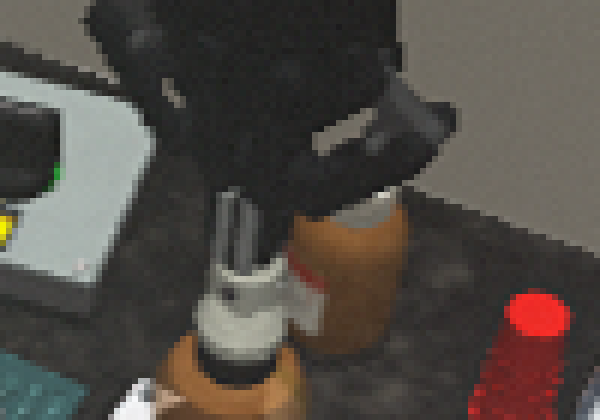

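The prong tip is now on the cap's top, and the cap looks lower at about row 184. I'll go further and check the force and cap position numerically.

```bash
cat > cap.py <<'E'
from h import *
o=bot.get_obs();print(o['t'],o['position'],o['wrist_force'],o['wrist_torque'],np.round(o['effort'],2))
im=snap('scene').astype(int);g=im.min(2)
for u in(286,287,288,289,293,294,295,296): print(u,g[174:206,u])
E
python3 cap.py; python3 -m inch '[[[0,0,-0.012],[0,0,0],0],[[0,0,-0.012],[0,0,0],0],[[0,0,-0.012],[0,0,0],0]]'; python3 cap.py
```

```text
3.675 [0.54495911 0.04295081 0.12337181] [ 0.50531517 -0.61634517  0.52406929] [-0.01610846 -0.01223508  0.01702375] [ -0.   -44.8  -24.04  -0.    -0.    -0.  ]
286 [ 80  75  80  81  82  84  92  89  89  98 129 114 101  94  83 106 137 157
 156 154 149 151 155 141 106  78  41  36  38  35  61  60]
287 [ 90  97  94  96  95  84  86  78  71  65  99 158 120  91  58  65 105 139
 156 156 160 153 155 160 106 101  47  38  40  35  54  62]
288 [ 67  67  66  61  61  51  48  42  48  40  46 142 157  96  63  43  94 110
 147 155 164 156 156 163 118 107  54  35  39  36  49  64]
289 [ 41  41  40  49  61  64  62  77  77  79  74 100 175 115  91  83 105 105
 124 156 157 160 162 166 138 112  65  40  40  38  46  67]
293 [ 41  50  51  50  46  44  45  36  35  30  73 149 171 126 110 108 106 121
 158 156 157 151 151 157 113 119  50  38  34  39  61  59]
294 [ 37  32  36  35  38  41  39  37  33  25  99 157 165 112 104 106 101 117
 156 153 150 148 152 141 100  93  40  36  43  62  70  70]
295 [ 37  38  35  37  36  36  37  36  48 101 145 164 135 104 100  99 100 126
 145 145 144 146 151 115  82  49  32  39  56  75  78
[... 891 characters left out ...]
  52  38  40  36  50  64]
289 [ 42  39  40  48  61  61  60  78  76  78  76  87 156 132 103  81 101 109
 116 155 156 159 159 164 139 111  65  39  36  36  46  66]
293 [ 34  38  48  50  45  41  40  33  36  36  24 115 168 139 112 107 105 112
 158 157 157 152 153 156 113 116  50  38  34  37  61  59]
294 [ 38  37  35  35  39  36  35  35  34  32  46 146 170 111 108 105 103 115
 155 156 150 147 149 142 100  91  42  32  41  63  69  71]
295 [ 36  33  39  34  38  33  35  35  35  70 133 163 143 100 101 101 105 130
 145 145 142 146 150 115  81  46  31  37  52  74  82  79]
296 [ 32  36  37  35  38  36  37  38  50 139 154 142 103  94  94  90 107 131
 134 142 143 142 120  82  54  46  48  49  54  67  79  80]
```

```bash
python3 -m inch '[[[0,0,-0.016],[0,0,0],0],[[0,0,-0.028],[0,0,0],0],[[0,0,-0.028],[0,0,0],0]]'; python3 -m inch '[[[0,0,-0.012],[0,0,0],0],[[0,0,-0.012],[0,0,0],0]]'
```

```text
t: 4.53
position: [0.5452, 0.0429, 0.1135]
ee_rot: [[-0.995, 0.102, 0.001], [0.102, 0.995, -0.0], [-0.001, -0.0, -1.0]]
wrist_force: [-1.6, -0.1, 6.9]
gripper_width: 0.0001
finger_force: 3.5
t: 4.78
position: [0.5452, 0.0429, 0.1112]
ee_rot: [[-0.995, 0.102, 0.001], [0.102, 0.995, -0.0], [-0.001, -0.0, -1.0]]
wrist_force: [-2.6, 0.3, 12.2]
gripper_width: -0.0
finger_force: 5.7
```

The cap bottomed out at 12 N after about 10 mm of travel. Contact puts the effective tip about 28 mm above the reported TCP. Now I'll retract and go above beaker 5.

```bash
python3 -m inch '[[[0,0,0.12],[0,0,0],0],[[0,0,0.3],[0,0,0],0],[[0,0,0.48],[0,0,0],0],[[-0.04,0.428,0.3],[0,0,0],0.7],[[-0.04,0.428,0.2],[0,0,0],0.7],[[-0.04,0.428,0.1],[0,0,0],0.7],[[-0.04,0.428,0.1],[0,0,0],0.7]]'; python3 -c "
from h import *
for b in beakers():print(b)
a=snap('scene')[140:250,190:300];o=bot.get_obs();print(proj('scene',o['position'])-[190,140])
cv2.imwrite('pics/b5.png',cv2.resize(a,(550,550),interpolation=cv2.INTER_CUBIC)[:,:,::-1])"
```

```text
t: 5.65
position: [0.5335, 0.1502, 0.1332]
ee_rot: [[-0.995, 0.101, -0.005], [0.101, 0.995, -0.0], [0.005, -0.001, -1.0]]
wrist_force: [0.3, 0.2, 0.6]
gripper_width: 0.0595
finger_force: 0.0
(3, array([0.3979, 0.2741]), np.float64(40.9))
(4, array([0.6073, 0.1688]), np.float64(34.9))
(5, array([0.5163, 0.0992]), np.float64(17.0))
(5, array([0.4534, 0.2611]), np.float64(14.9))
(5, array([0.3223, 0.2588]), np.float64(25.6))
[52.12941115 33.3597676 ]
```

View pics/b5.png

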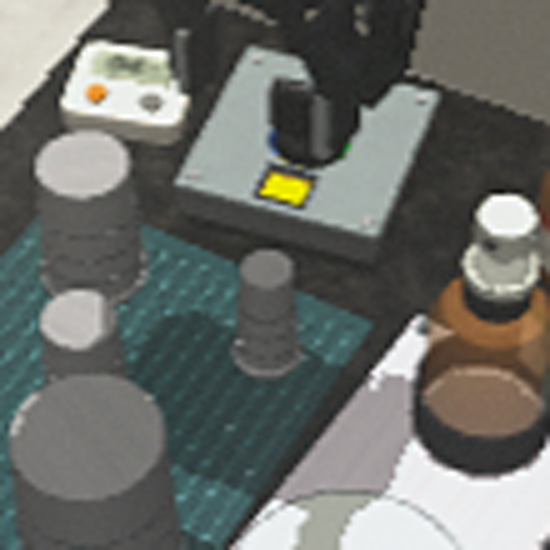

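```bash
python3 -m inch '[[[0.004,0,-0.2],[0,0,0],0.7],[[0.004,0,-0.35],[0,0,0],0.7],[[0.004,0,-0.484],[0,0,0],0.7],[[0.004,0,-0.484],[0,0,0],0.7]]'; python3 -c "
from h import *
a=snap('scene')[140:250,190:300];o=bot.get_obs();print(proj('scene',o['position'])-[190,140])
cv2.imwrite('pics/b5b.png',cv2.resize(a,(550,550),interpolation=cv2.INTER_CUBIC)[:,:,::-1])"
```

```text
t: 6.25
position: [0.5357, 0.1493, 0.0139]
ee_rot: [[-0.995, 0.103, -0.002], [0.103, 0.995, -0.0], [0.002, -0.0, -1.0]]
wrist_force: [-0.4, -0.9, 0.4]
gripper_width: 0.0599
finger_force: 0.0
[52.80292864 67.5161455 ]
```

View pics/b5b.png

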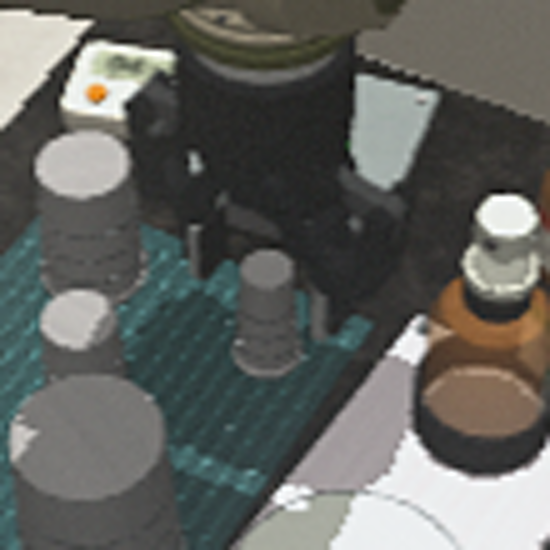

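Finger tips sit at crop (200,280) and (325,340), flanking beaker 5 about 29 mm below its top. Time to close and lift.

```bash
python3 -m inch '[[[0,0,0],[0,0,0],0],[[0,0,0],[0,0,0],0],[[0,0,0],[0,0,0],0],[[0,0,0],[0,0,0],0],[[0,0,0],[0,0,0],0]]'; python3 -m inch '[[[0,0,0.1],[0,0,0],0],[[0,0,0.4],[0,0,0],0],[[0,0,0.4],[0,0,0],0]]'
```

```text
t: 6.92
position: [0.537, 0.1499, 0.016]
ee_rot: [[-0.995, 0.102, 0.003], [0.102, 0.995, 0.0], [-0.003, 0.0, -1.0]]
wrist_force: [-1.2, -0.4, 5.9]
gripper_width: 0.0243
finger_force: 58.6
t: 7.3
position: [0.5379, 0.1501, 0.1189]
ee_rot: [[-0.995, 0.101, 0.008], [0.101, 0.995, 0.001], [-0.008, 0.001, -1.0]]
wrist_force: [0.6, -0.3, -0.2]
gripper_width: 0.0244
finger_force: 59.1
```

```bash
python3 -c "
from h import *
a=snap('scene')[110:250,190:330];o=bot.get_obs();print(o['position'],o['gripper_width'],o['wrist_force'],proj('scene',o['position'])-[190,110])
cv2.imwrite('pics/b5c.png',cv2.resize(a,(560,560),interpolation=cv2.INTER_CUBIC)[:,:,::-1])"
```

```text
[0.53755046 0.15009847 0.11834979] 0.024040265266948253 [ 0.75602829 -0.24611429  1.0230757 ] [52.4104396  68.18269701]
```

View pics/b5c.png

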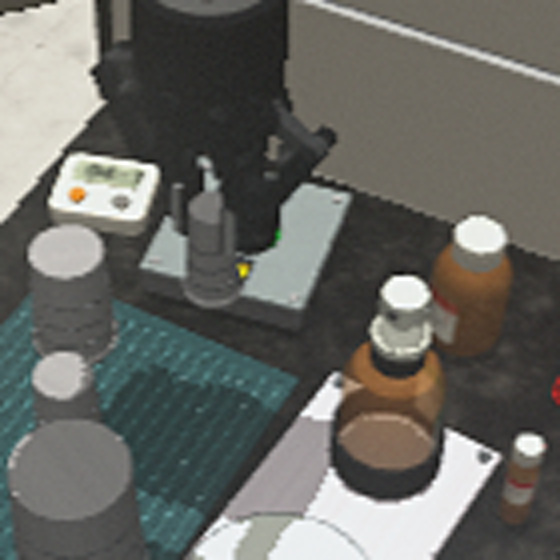

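Beaker 5 is held upright, with its top at crop (208,200) and foot at (215,292). I'll carry it over the pad.

```bash
python3 -m inch '[[[-0.43,-0.384,0],[0,0,0],0],[[-0.43,-0.384,0],[0,0,0],0],[[-0.43,-0.384,0],[0,0,0],0],[[-0.43,-0.384,-0.1],[0,0,0],0],[[-0.43,-0.384,-0.25],[0,0,0],0],[[-0.43,-0.384,-0.32],[0,0,0],0],[[-0.43,-0.384,-0.32],[0,0,0],0]]'
```

```text
t: 8.22
position: [0.4272, 0.0541, 0.033]
ee_rot: [[-0.995, 0.102, -0.004], [0.102, 0.995, 0.001], [0.004, 0.0, -1.0]]
wrist_force: [-1.3, -0.5, 0.5]
gripper_width: 0.0245
finger_force: 59.2
```

```bash
python3 -m inch '[[[0.012,0,-0.03],[0,0,0],0],[[0.012,0,-0.048],[0,0,0],0],[[0.012,0,-0.056],[0,0,0],0],[[0.012,0,-0.056],[0,0,0],0]]'
```

```text
t: 8.72
position: [0.4315, 0.0539, 0.0204]
ee_rot: [[-0.995, 0.102, 0.0], [0.102, 0.995, -0.0], [-0.0, -0.0, -1.0]]
wrist_force: [0.1, -0.7, -1.0]
gripper_width: 0.024
finger_force: 59.2
```

```bash
python3 -m inch '[[[0,0,-0.012],[0,0,0],0],[[0,0,-0.012],[0,0,0],0]]';python3 -m inch '[[[0,0,-0.008],[0,0,0],0],[[0,0,-0.008],[0,0,0],0]]'
```

```text
t: 8.98
position: [0.432, 0.0539, 0.018]
ee_rot: [[-0.995, 0.102, 0.001], [0.102, 0.995, -0.0], [-0.001, -0.0, -1.0]]
wrist_force: [-1.5, 0.1, 7.5]
gripper_width: 0.0245
finger_force: 60.2
t: 9.22
position: [0.4329, 0.0538, 0.0175]
ee_rot: [[-0.995, 0.101, 0.004], [0.101, 0.995, -0.001], [-0.004, -0.0, -1.0]]
wrist_force: [-5.5, -0.2, 28.4]
gripper_width: 0.0244
finger_force: 62.9
```

```bash
python3 -m inch '[[[0,0,0.012],[0,0,0],0.6],[[0,0,0.012],[0,0,0],0.6],[[0,0,0.012],[0,0,0],0.6],[[0,0,0.2],[0,0,0],0.6],[[0,0,0.4],[0,0,0],0.6],[[0,0,0.7],[0,0,0],0.6],[[0,0,0.72],[0,0,0],0.6]]';python3 -m inch '[[[-0.6,1,0],[0,0,0],0.8],[[-0.6,1,0],[0,0,0],0.8],[[-0.6,1,0],[0,0,0],0.8],[[-0.6,1,0],[0,0,0],0.8],[[-0.6,1,0],[0,0,0],0.8],[[-0.6,1,0],[0,0,0],0.8]]'; python3 -c "
from h import *
for b in beakers():print(b)
im=snap('top');cv2.imwrite('pics/t2.png',im[:,:,::-1])"
```

```text
t: 10.1
position: [0.4326, 0.0538, 0.1986]
ee_rot: [[-0.995, 0.101, 0.006], [0.101, 0.995, -0.001], [-0.006, -0.0, -1.0]]
wrist_force: [-0.3, 0.2, 0.2]
gripper_width: 0.0508
finger_force: 0.0
t: 10.85
position: [0.28, 0.3054, 0.195]
ee_rot: [[-0.995, 0.097, -0.001], [0.097, 0.995, -0.0], [0.001, -0.0, -1.0]]
wrist_force: [-0.4, 0.2, 0.1]
gripper_width: 0.068
finger_force: 0.0
(1, array([0.4006, 0.1629]), np.float64(66.0))
(2, array([0.4016, 0.2626]), np.float64(55.8))
(2, array([0.324 , 0.2358]), np.float64(51.7))
(3, array([0.5422, 0.2514]), np.float64(44.0))
(4, array([0.4656, 0.2078]), np.float64(34.6))
```

View pics/t2.png

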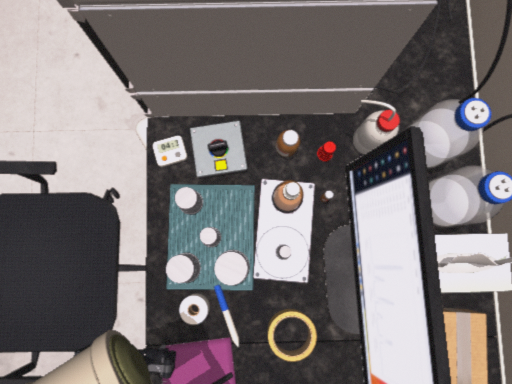

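Beaker 5 stands on the pad at about (285,252), and the other beakers haven't moved. Next I'll measure its top precisely.

```bash
cat >> h.py <<'E'
def stack(k,p=(.4288,.054)):
    "top circle of the outermost nested beaker k near p on the pad"
    im=snap('top');h=TOPS[k][0]+.006;u,v=proj('top',(*p,h)).round().astype(int);r0=TOPS[k][1]/2*446/(.971-h)
    g=cv2.cvtColor(im,cv2.COLOR_RGB2GRAY)[v-30:v+30,u-30:u+30];g=cv2.resize(g,None,fx=8,fy=8,interpolation=cv2.INTER_CUBIC)
    c=cv2.HoughCircles(cv2.GaussianBlur(g,(0,0),3),cv2.HOUGH_GRADIENT,1,20,param1=80,param2=12,minRadius=int(r0*8*.85),maxRadius=int(r0*8*1.15))
    return [(ray('top',u-30+(x+.5)/8-.5,v-30+(y+.5)/8-.5,h)[:2].round(4),round(r/8/r0,2)) for x,y,r in c[0][:3]] if c is not None else None
E
python3 -c "
from h import *
print(stack(5,(.4305,.054)))
im=snap('top');print(cv2.cvtColor(im,cv2.COLOR_RGB2GRAY)[240:264,272:298])"
```

```text
[(array([0.4305, 0.0534]), np.float32(1.05)), (array([0.4166, 0.0192]), np.float32(1.1)), (array([0.444 , 0.0996]), np.float32(1.12))]
[[234 235 234 234 234 234 234 233 233 233 234 234 234 235 234 234 234 235
  234 235 234 234 233 234 234 234]
 [234 234 234 234 233 234 234 234 234 235 235 235 234 233 234 234 234 233
  235 234 234 234 234 234 234 234]
 [234 234 234 234 235 233 234 234 234 234 234 234 234 234 235 234 234 233
  233 234 234 234 234 234 234 234]
 [233 234 234 235 235 234 234 232 231 232 231 232 231 231 233 234 234 233
  234 234 234 234 234 234 234 235]
 [234 234 235 233 234 234 232 204 194 195 187 184 186 199 221 231 233 234
  234 234 233 234 234 235 234 234]
 [233 234 234 234 233 232 217 173 142 130 123 129 136 147 165 196 224 233
  234 234 235 234 234 234 234 234]
 [233 234 234 234 232 207 162 118  94 104 134 192 216 216 217 196 195 222
  233 234 234 234 234 234 235 234]
 [234 234 234 232 216 159 111  90 105 177 214 224 228 228 228 222 219 206
  222 233 234 234 234 234 233 234]
 [233 234 234 223 181 127  89  89 145 208 226 230 229 228 228 227 224 221
  226 233 233 234 2
[... 951 characters left out ...]
54 164 212
  230 234 234 234 234 234 233 235]
 [233 234 234 234 234 229 196 150 122 101  95 104 115 121 134 160 214 232
  233 233 235 234 234 235 233 233]
 [235 234 234 233 235 234 229 222 198 160 154 163 163 169 185 218 230 233
  234 234 234 234 235 234 234 234]
 [234 234 234 234 234 234 234 232 229 226 226 226 226 227 229 232 234 235
  233 233 234 234 234 233 234 234]
 [234 234 234 233 234 234 234 234 234 233 233 232 233 233 234 234 233 234
  234 233 234 234 234 233 233 234]
 [234 235 233 233 234 234 233 234 234 234 234 234 234 234 234 234 234 234
  234 234 234 235 235 234 235 234]
 [235 234 234 234 235 234 233 234 233 234 234 235 234 234 234 234 234 234
  234 234 234 234 234 234 233 233]]
```

```bash
python3 -m inch '[[[0.742,-0.39,0],[0,0,0],0.7],[[0.742,-0.39,0],[0,0,0],0.7],[[0.742,-0.39,0],[0,0,0],0.7],[[0.742,-0.39,0],[0,0,0],0.7],[[0.742,-0.39,-0.25],[0,0,0],0.7],[[0.742,-0.39,-0.45],[0,0,0],0.7],[[0.742,-0.39,-0.63],[0,0,0],0.7],[[0.742,-0.39,-0.63],[0,0,0],0.7]]'
```

```text
t: 12.05
position: [0.4655, 0.205, 0.0357]
ee_rot: [[-0.995, 0.104, -0.006], [0.104, 0.995, -0.001], [0.006, -0.002, -1.0]]
wrist_force: [-0.2, 0.8, 1.1]
gripper_width: 0.0601
finger_force: 0.0
```

```bash
python3 -m inch '[[[0,0.008,-0.048],[0,0,0],0.7],[[0,0.008,-0.048],[0,0,0],0.7],[[0,0.008,-0.048],[0,0,0],0],[[0,0.008,-0.048],[0,0,0],0],[[0,0.008,-0.048],[0,0,0],0],[[0,0.008,-0.048],[0,0,0],0],[[0,0.008,-0.048],[0,0,0],0]]'; python3 -m inch '[[[0,0,0.1],[0,0,0],0],[[0,0,0.3],[0,0,0],0],[[0,0,0.44],[0,0,0],0],[[0,0,0.44],[0,0,0],0]]'
```

```text
t: 12.92
position: [0.4677, 0.2087, 0.0268]
ee_rot: [[-0.995, 0.102, 0.002], [0.102, 0.995, 0.001], [-0.002, 0.001, -1.0]]
wrist_force: [-0.5, 0.2, 6.1]
gripper_width: 0.0337
finger_force: 59.2
t: 13.42
position: [0.4681, 0.2087, 0.1383]
ee_rot: [[-0.995, 0.101, 0.005], [0.101, 0.995, 0.001], [-0.005, 0.001, -1.0]]
wrist_force: [-0.6, 1.0, -0.8]
gripper_width: 0.0336
finger_force: 60.1
```

```bash
python3 -m inch '[[[-0.142,-0.618,0],[0,0,0],0],[[-0.142,-0.618,0],[0,0,0],0],[[-0.142,-0.618,0],[0,0,0],0],[[-0.142,-0.618,0],[0,0,0],0],[[-0.142,-0.618,0],[0,0,0],0]]'
```

```text
t: 14.05
position: [0.4313, 0.0544, 0.1353]
ee_rot: [[-0.995, 0.102, -0.001], [0.102, 0.995, 0.0], [0.001, 0.0, -1.0]]
wrist_force: [-0.1, -0.4, -0.9]
gripper_width: 0.0339
finger_force: 60.2
```

Within 1.3 mm. I'll descend to just above contact (foot at 0.006 means TCP at 0.029).

```bash
python3 -m inch '[[[0.004,0,-0.12],[0,0,0],0],[[0.004,0,-0.24],[0,0,0],0],[[0.004,0,-0.34],[0,0,0],0],[[0.004,0,-0.4],[0,0,0],0],[[0.004,0,-0.416],[0,0,0],0],[[0.004,0,-0.416],[0,0,0],0]]'
```

```text
t: 14.8
position: [0.4326, 0.0544, 0.0319]
ee_rot: [[-0.995, 0.101, -0.0], [0.101, 0.995, 0.0], [0.0, 0.0, -1.0]]
wrist_force: [-0.6, 0.2, -0.9]
gripper_width: 0.034
finger_force: 60.2
```

```bash
python3 -m inch '[[[0,0,-0.012],[0,0,0],0],[[0,0,-0.016],[0,0,0],0],[[0,0,-0.016],[0,0,0],0]]'
```

```text
t: 15.18
position: [0.4333, 0.0539, 0.0288]
ee_rot: [[-0.995, 0.102, 0.002], [0.102, 0.995, -0.0], [-0.002, 0.0, -1.0]]
wrist_force: [-0.4, -0.1, 7.5]
gripper_width: 0.0338
finger_force: 61.1
```

```bash
python3 -m inch '[[[0,0,0.004],[0,0,0],0.7],[[0,0,0.004],[0,0,0],0.7],[[0,0,0.004],[0,0,0],0.7],[[0,0,0.2],[0,0,0],0.7],[[0,0,0.4],[0,0,0],0.7],[[0,0,0.68],[0,0,0],0.7],[[0,0,0.68],[0,0,0],0.7]]';python3 -m inch '[[[-0.6,1,0],[0,0,0],0.9],[[-0.6,1,0],[0,0,0],0.9],[[-0.6,1,0],[0,0,0],0.9],[[-0.6,1,0],[0,0,0],0.9],[[-0.6,1,0],[0,0,0],0.9],[[-0.6,1,0],[0,0,0],0.9]]'; python3 -c "
from h import *
for b in beakers():print(b)
print(stack(4,(.4305,.0534)))"
```

```text
t: 16.05
position: [0.434, 0.0537, 0.2015]
ee_rot: [[-0.995, 0.102, 0.007], [0.102, 0.995, -0.001], [-0.007, -0.0, -1.0]]
wrist_force: [0.6, 1.4, -0.7]
gripper_width: 0.0597
finger_force: 0.0
t: 16.8
position: [0.2807, 0.3052, 0.1969]
ee_rot: [[-0.995, 0.097, -0.002], [0.097, 0.995, -0.001], [0.002, -0.001, -1.0]]
wrist_force: [0.3, -1.3, -0.2]
gripper_width: 0.0766
finger_force: 0.0
(1, array([0.4006, 0.1629]), np.float64(66.0))
(2, array([0.4016, 0.2627]), np.float64(55.7))
(2, array([0.3238, 0.2357]), np.float64(51.5))
(3, array([0.5421, 0.2513]), np.float64(44.0))
[(array([0.4315, 0.0542]), np.float32(0.98)), (array([0.4296, 0.0595]), np.float32(1.06))]
```

```bash
python3 -m inch '[[[1,-0.216,0],[0,0,0],0.8],[[1,-0.216,0],[0,0,0],0.8],[[1,-0.216,0],[0,0,0],0.8],[[1,-0.216,0],[0,0,0],0.8],[[1,-0.216,-0.1],[0,0,0],0.8],[[1,-0.216,-0.25],[0,0,0],0.8],[[1,-0.216,-0.3],[0,0,0],0.8]]'
```

```text
t: 17.77
position: [0.532, 0.2481, 0.1204]
ee_rot: [[-0.995, 0.104, -0.004], [0.104, 0.995, -0.001], [0.004, -0.002, -1.0]]
wrist_force: [0.4, -0.7, 0.4]
gripper_width: 0.0687
finger_force: 0.0
```

```bash
python3 -m inch '[[[0.044,0.012,-0.1],[0,0,0],0.8],[[0.044,0.012,-0.25],[0,0,0],0.8],[[0.044,0.012,-0.36],[0,0,0],0.8],[[0.044,0.012,-0.36],[0,0,0],0.8],[[0.044,0.012,-0.36],[0,0,0],0],[[0.044,0.012,-0.36],[0,0,0],0],[[0.044,0.012,-0.36],[0,0,0],0],[[0.044,0.012,-0.36],[0,0,0],0]]'; python3 -m inch '[[[0,0,0],[0,0,0],0],[[0,0,0],[0,0,0],0]]'; python3 -m inch '[[[0,0,0.1],[0,0,0],0],[[0,0,0.3],[0,0,0],0],[[0,0,0.46],[0,0,0],0],[[0,0,0.46],[0,0,0],0]]'
```

```text
t: 18.77
position: [0.5447, 0.2532, 0.0349]
ee_rot: [[-0.995, 0.102, 0.004], [0.102, 0.995, 0.001], [-0.004, 0.001, -1.0]]
wrist_force: [0.1, -1.4, 6.6]
gripper_width: 0.0438
finger_force: 60.4
t: 19.02
position: [0.5447, 0.2532, 0.0349]
ee_rot: [[-0.995, 0.102, 0.004], [0.102, 0.995, 0.001], [-0.004, 0.001, -1.0]]
wrist_force: [0.1, -1.3, 7.0]
gripper_width: 0.0438
finger_force: 60.4
t: 19.52
position: [0.5449, 0.2534, 0.1517]
ee_rot: [[-0.995, 0.101, 0.007], [0.101, 0.995, 0.002], [-0.007, 0.002, -1.0]]
wrist_force: [0.1, -0.4, -0.9]
gripper_width: 0.0441
finger_force: 61.3
```

```bash
python3 -m inch '[[[-0.444,-0.796,0],[0,0,0],0],[[-0.444,-0.796,0],[0,0,0],0],[[-0.444,-0.796,0],[0,0,0],0],[[-0.444,-0.796,0],[0,0,0],0],[[-0.444,-0.796,0],[0,0,0],0],[[-0.444,-0.796,0],[0,0,0],0]]'
```

```text
t: 20.27
position: [0.4326, 0.0542, 0.1476]
ee_rot: [[-0.995, 0.102, -0.0], [0.102, 0.995, 0.0], [0.0, 0.0, -1.0]]
wrist_force: [-0.3, -0.1, -0.9]
gripper_width: 0.0442
finger_force: 61.5
```

```bash
python3 -m inch '[[[0.005,0,-0.12],[0,0,0],0],[[0.005,0,-0.24],[0,0,0],0],[[0.005,0,-0.34],[0,0,0],0],[[0.005,0,-0.4],[0,0,0],0],[[0.005,0,-0.432],[0,0,0],0],[[0.005,0,-0.432],[0,0,0],0]]'; python3 -m inch '[[[0,0,-0.012],[0,0,0],0],[[0,0,-0.016],[0,0,0],0],[[0,0,-0.016],[0,0,0],0]]'
```

```text
t: 21.02
position: [0.4337, 0.0544, 0.0396]
ee_rot: [[-0.995, 0.101, -0.001], [0.101, 0.995, 0.0], [0.001, 0.0, -1.0]]
wrist_force: [0.1, 0.3, -0.1]
gripper_width: 0.0439
finger_force: 61.4
t: 21.4
position: [0.4346, 0.0539, 0.0369]
ee_rot: [[-0.995, 0.102, 0.002], [0.102, 0.995, -0.0], [-0.002, 0.0, -1.0]]
wrist_force: [-0.7, 0.3, 7.5]
gripper_width: 0.0442
finger_force: 62.2
```

Contact came at the expected height. I'll release, park and look.

```bash
python3 -m inch '[[[0,0,0.004],[0,0,0],0.8],[[0,0,0.004],[0,0,0],0.8],[[0,0,0.004],[0,0,0],0.8],[[0,0,0.2],[0,0,0],0.8],[[0,0,0.4],[0,0,0],0.8],[[0,0,0.66],[0,0,0],0.8],[[0,0,0.66],[0,0,0],0.8]]';python3 -m inch '[[[-0.6,1,0],[0,0,0],0.95],[[-0.6,1,0],[0,0,0],0.95],[[-0.6,1,0],[0,0,0],0.95],[[-0.6,1,0],[0,0,0],0.95],[[-0.6,1,0],[0,0,0],0.95],[[-0.6,1,0],[0,0,0],0.95]]'; python3 -c "
from h import *
for b in beakers():print(b)
print(stack(3,(.4315,.0540)))"
```

```text
t: 22.28
position: [0.4355, 0.0537, 0.2046]
ee_rot: [[-0.995, 0.101, 0.008], [0.101, 0.995, -0.001], [-0.008, -0.0, -1.0]]
wrist_force: [-0.2, -0.4, -1.7]
gripper_width: 0.0685
finger_force: 0.0
t: 23.02
position: [0.282, 0.3052, 0.1998]
ee_rot: [[-0.995, 0.097, -0.002], [0.097, 0.995, -0.001], [0.002, -0.001, -1.0]]
wrist_force: [0.6, -0.3, 0.6]
gripper_width: 0.081
finger_force: 0.0
(1, array([0.4006, 0.1629]), np.float64(66.1))
(2, array([0.4016, 0.2627]), np.float64(55.7))
(2, array([0.324 , 0.2356]), np.float64(51.6))
[(array([0.4324, 0.0535]), np.float32(1.0)), (array([0.4348, 0.0613]), np.float32(0.93)), (array([0.4296, 0.059 ]), np.float32(0.99))]
```

```bash
python3 -m inch '[[[0.484,-0.17,0],[0,0,0],0.85],[[0.484,-0.17,0],[0,0,0],0.85],[[0.484,-0.17,0],[0,0,0],0.85],[[0.484,-0.17,-0.12],[0,0,0],0.85],[[0.484,-0.17,-0.28],[0,0,0],0.85],[[0.484,-0.17,-0.28],[0,0,0],0.85]]'
```

```text
t: 23.88
position: [0.4031, 0.2603, 0.1289]
ee_rot: [[-0.995, 0.103, -0.005], [0.103, 0.995, -0.002], [0.005, -0.002, -1.0]]
wrist_force: [0.9, 0.4, 1.2]
gripper_width: 0.0727
finger_force: 0.0
```

```bash
python3 -m inch '[[[0,0.006,-0.1],[0,0,0],0.85],[[0,0.006,-0.25],[0,0,0],0.85],[[0,0.006,-0.364],[0,0,0],0.85],[[0,0.006,-0.364],[0,0,0],0.85],[[0,0.006,-0.364],[0,0,0],0],[[0,0.006,-0.364],[0,0,0],0],[[0,0.006,-0.364],[0,0,0],0],[[0,0.006,-0.364],[0,0,0],0]]'; python3 -m inch '[[[0,0,0.1],[0,0,0],0],[[0,0,0.3],[0,0,0],0],[[0,0,0.5],[0,0,0],0],[[0,0,0.5],[0,0,0],0]]'
```

```text
t: 24.88
position: [0.4061, 0.2635, 0.0422]
ee_rot: [[-0.995, 0.102, 0.004], [0.102, 0.995, 0.002], [-0.004, 0.002, -1.0]]
wrist_force: [-1.1, 1.6, 4.7]
gripper_width: 0.054
finger_force: 61.8
t: 25.38
position: [0.4066, 0.2637, 0.1698]
ee_rot: [[-0.995, 0.102, 0.009], [0.102, 0.995, 0.003], [-0.009, 0.004, -1.0]]
wrist_force: [-0.2, -0.1, -1.8]
gripper_width: 0.0538
finger_force: 63.5
```

```bash
python3 -m inch '[[[0.12,-0.839,0],[0,0,0],0],[[0.12,-0.839,0],[0,0,0],0],[[0.12,-0.839,0],[0,0,0],0],[[0.12,-0.839,0],[0,0,0],0],[[0.12,-0.839,0],[0,0,0],0],[[0.12,-0.839,0],[0,0,0],0]]'
```

```text
t: 26.12
position: [0.4344, 0.0539, 0.1648]
ee_rot: [[-0.995, 0.101, -0.0], [0.101, 0.995, 0.0], [0.0, 0.0, -1.0]]
wrist_force: [0.0, 0.8, -1.4]
gripper_width: 0.0536
finger_force: 63.7
```

```bash
python3 -m inch '[[[0.007,0,-0.12],[0,0,0],0],[[0.007,0,-0.24],[0,0,0],0],[[0.007,0,-0.34],[0,0,0],0],[[0.007,0,-0.42],[0,0,0],0],[[0.007,0,-0.472],[0,0,0],0],[[0.007,0,-0.472],[0,0,0],0]]'; python3 -m inch '[[[0,0,-0.012],[0,0,0],0],[[0,0,-0.016],[0,0,0],0],[[0,0,-0.016],[0,0,0],0]]'
```

```text
t: 26.88
position: [0.4361, 0.0538, 0.0465]
ee_rot: [[-0.995, 0.101, -0.001], [0.101, 0.995, 0.0], [0.001, 0.0, -1.0]]
wrist_force: [-0.0, 0.5, -0.7]
gripper_width: 0.0537
finger_force: 63.8
t: 27.25
position: [0.4375, 0.0532, 0.0442]
ee_rot: [[-0.995, 0.102, 0.003], [0.102, 0.995, -0.0], [-0.003, 0.0, -1.0]]
wrist_force: [-1.4, 0.4, 8.0]
gripper_width: 0.0538
finger_force: 64.8
```

```bash
python3 -m inch '[[[0,0,0.004],[0,0,0],0.9],[[0,0,0.004],[0,0,0],0.9],[[0,0,0.004],[0,0,0],0.9],[[0,0,0.2],[0,0,0],0.9],[[0,0,0.4],[0,0,0],0.9],[[0,0,0.64],[0,0,0],0.9],[[0,0,0.64],[0,0,0],0.9]]';python3 -m inch '[[[-0.6,1,0],[0,0,0],1],[[-0.6,1,0],[0,0,0],1],[[-0.6,1,0],[0,0,0],1],[[-0.6,1,0],[0,0,0],1],[[-0.6,1,0],[0,0,0],1],[[-0.6,1,0],[0,0,0],1]]'; python3 -c "
from h import *
for b in beakers():print(b)
print(stack(2,(.4324,.0535)))"
```

```text
t: 28.12
position: [0.4383, 0.053, 0.2065]
ee_rot: [[-0.995, 0.102, 0.008], [0.102, 0.995, -0.001], [-0.008, -0.0, -1.0]]
wrist_force: [0.1, -0.2, -1.5]
gripper_width: 0.0767
finger_force: 0.0
t: 28.88
position: [0.2847, 0.3045, 0.2018]
ee_rot: [[-0.995, 0.097, -0.002], [0.097, 0.995, -0.001], [0.002, -0.001, -1.0]]
wrist_force: [-0.2, -0.1, -0.2]
gripper_width: 0.0855
finger_force: 0.0
(1, array([0.4006, 0.1629]), np.float64(66.0))
(2, array([0.3241, 0.2355]), np.float64(51.2))
[(array([0.4376, 0.0529]), np.float32(0.97)), (array([0.4368, 0.0588]), np.float32(1.05))]
```

```bash
python3 -c "
from h import *
im=snap('top');b=snap('scene')
a=cv2.resize(im[225:285,250:320],None,fx=6,fy=6,interpolation=cv2.INTER_CUBIC);c=cv2.resize(b[225:295,220:290],(360,360),interpolation=cv2.INTER_CUBIC)
for p,col in(((.4376,.0529),(255,0,0)),((.4324,.0535),(0,0,255))):
  q=(proj('top',(*p,.091))-[250,225]+.5)*6; cv2.circle(a,tuple(int(x) for x in q),3,col,-1)
cv2.imwrite('pics/st2.png',np.hstack([a,c])[:,:,::-1])"
```

```text
(no output)
```

View pics/st2.png

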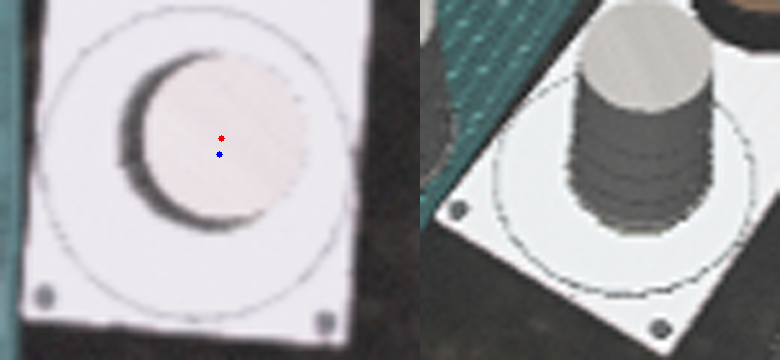

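The nested stack stands upright on the pad and its top circle is centred near (225,136) in the crop, i.e. about (0.438, 0.052). Next is beaker 1.

```bash
python3 -m inch '[[[0.468,-0.564,0],[0,0,0],1],[[0.468,-0.564,0],[0,0,0],1],[[0.468,-0.564,0],[0,0,0],1],[[0.468,-0.564,0],[0,0,0],1],[[0.468,-0.564,-0.1],[0,0,0],1],[[0.468,-0.564,-0.24],[0,0,0],1],[[0.468,-0.564,-0.24],[0,0,0],1]]'
```

```text
t: 29.95
position: [0.402, 0.1619, 0.1414]
ee_rot: [[-0.995, 0.102, -0.005], [0.102, 0.995, -0.0], [0.005, -0.001, -1.0]]
wrist_force: [0.1, 0.8, 1.0]
gripper_width: 0.0857
finger_force: 0.0
```

```bash
python3 -m inch '[[[-0.006,0.003,-0.1],[0,0,0],1],[[-0.006,0.003,-0.25],[0,0,0],1],[[-0.006,0.003,-0.385],[0,0,0],1],[[-0.006,0.003,-0.385],[0,0,0],1],[[-0.006,0.003,-0.385],[0,0,0],1]]';  python3 -m inch '[[[0,0,0],[0,0,0],0],[[0,0,0],[0,0,0],0],[[0,0,0],[0,0,0],0],[[0,0,0],[0,0,0],0]]'; python3 -m inch '[[[0,0,0.1],[0,0,0],0],[[0,0,0.3],[0,0,0],0],[[0,0,0.52],[0,0,0],0],[[0,0,0.52],[0,0,0],0]]'
```

```text
t: 30.58
position: [0.4031, 0.1631, 0.0484]
ee_rot: [[-0.995, 0.102, 0.003], [0.102, 0.995, 0.0], [-0.003, 0.001, -1.0]]
wrist_force: [-0.5, 0.4, 0.1]
gripper_width: 0.0855
finger_force: 0.0
t: 31.08
position: [0.4034, 0.1633, 0.0486]
ee_rot: [[-0.995, 0.102, 0.004], [0.102, 0.995, 0.001], [-0.004, 0.001, -1.0]]
wrist_force: [-2.2, 0.6, 12.5]
gripper_width: 0.064
finger_force: 62.7
t: 31.58
position: [0.4039, 0.1632, 0.1806]
ee_rot: [[-0.995, 0.102, 0.009], [0.102, 0.995, 0.001], [-0.009, 0.002, -1.0]]
wrist_force: [0.1, -0.1, -1.5]
gripper_width: 0.0638
finger_force: 66.6
```

```bash
python3 -m inch '[[[0.146,-0.443,0],[0,0,0],0],[[0.146,-0.443,0],[0,0,0],0],[[0.146,-0.443,0],[0,0,0],0],[[0.146,-0.443,0],[0,0,0],0],[[0.146,-0.443,0],[0,0,0],0]]'
```

```text
t: 32.2
position: [0.438, 0.0531, 0.1764]
ee_rot: [[-0.995, 0.1, -0.0], [0.1, 0.995, 0.0], [0.0, 0.0, -1.0]]
wrist_force: [0.4, 0.2, -1.0]
gripper_width: 0.0636
finger_force: 66.8
```

```bash
python3 -m inch '[[[0.005,-0.002,-0.12],[0,0,0],0],[[0.005,-0.002,-0.24],[0,0,0],0],[[0.005,-0.002,-0.34],[0,0,0],0],[[0.005,-0.002,-0.42],[0,0,0],0],[[0.005,-0.002,-0.494],[0,0,0],0],[[0.005,-0.002,-0.494],[0,0,0],0]]'; python3 -m inch '[[[0,0,-0.012],[0,0,0],0],[[0,0,-0.016],[0,0,0],0],[[0,0,-0.016],[0,0,0],0]]'
```

```text
t: 32.95
position: [0.4391, 0.0525, 0.0526]
ee_rot: [[-0.995, 0.1, -0.002], [0.1, 0.995, 0.0], [0.002, 0.0, -1.0]]
wrist_force: [-0.4, 0.4, -0.9]
gripper_width: 0.0638
finger_force: 66.8
t: 33.33
position: [0.4407, 0.052, 0.0507]
ee_rot: [[-0.995, 0.101, 0.003], [0.101, 0.995, -0.0], [-0.003, 0.0, -1.0]]
wrist_force: [-1.6, 1.3, 11.5]
gripper_width: 0.0635
finger_force: 68.2
```

```bash
python3 -m inch '[[[0,0,0.004],[0,0,0],1],[[0,0,0.004],[0,0,0],1],[[0,0,0.004],[0,0,0],1],[[0,0,0.1],[0,0,0],1],[[0,0,0.3],[0,0,0],1],[[0,0,0.55],[0,0,0],1],[[0,0,0.62],[0,0,0],1],[[0,0,0.62],[0,0,0],1]]';python3 -m inch '[[[-0.6,1,0],[0,0,0],0.5],[[-0.6,1,0],[0,0,0],0.5],[[-0.6,1,0],[0,0,0],0.5],[[-0.6,1,0],[0,0,0],0.5],[[-0.6,1,0],[0,0,0],0.5],[[-0.6,1,0],[0,0,0],0.5]]'; python3 -c "
from h import *
print(stack(1,(.438,.052)))
im=snap('top');b=snap('scene')
a=cv2.resize(im[225:285,250:320],None,fx=5,fy=5,interpolation=cv2.INTER_CUBIC);c=cv2.resize(b[210:295,215:300],(300,300),interpolation=cv2.INTER_CUBIC)
cv2.imwrite('pics/st1.png',np.hstack([a,c])[:,:,::-1])
cr=im[120:180,185:255];k=(proj('top',(.653,.1868,.06))-[185,120]);print(k)
hsv=cv2.cvtColor(cr,cv2.COLOR_RGB2HSV);m=(cr.max(2)<70).astype(np.uint8)
n,l,s,ce=cv2.connectedComponentsWithStats(m)
for i in range(1,n):
  if s[i][4]>30:
    ys,xs=np.nonzero(l==i);print(s[i],ce[i],cv2.minAreaRect(np.c_[xs,ys].astype(np.float32)))"
```

```text
t: 34.33
position: [0.4401, 0.0516, 0.2048]
ee_rot: [[-0.995, 0.102, 0.002], [0.102, 0.995, -0.0], [-0.002, -0.0, -1.0]]
wrist_force: [-0.6, -0.6, -1.0]
gripper_width: 0.0854
finger_force: 0.0
t: 35.08
position: [0.2878, 0.3029, 0.2026]
ee_rot: [[-0.995, 0.097, -0.003], [0.097, 0.995, -0.001], [0.002, -0.002, -1.0]]
wrist_force: [0.4, -0.1, 0.3]
gripper_width: 0.0427
finger_force: 0.0
[(array([0.4383, 0.053 ]), np.float32(0.98)), (array([0.4379, 0.0578]), np.float32(1.07)), (array([0.4418, 0.0494]), np.float32(1.13))]
[32.63899706 25.39450233]
[   0    0   70   60 1533] [38.1741683  31.16373125] ((34.5, 29.5), (59.0, 69.0), 90.0)
[ 24  20  19  16 174] [33.25287356 28.52298851] ((33.20000076293945, 27.900001525878906), (15.205260276794434, 17.441329956054688), 63.43495178222656)
```

View pics/st1.png

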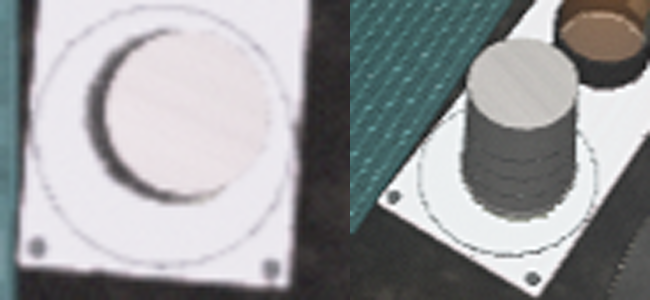

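All five are nested inside the pad circle, with rim to about 46 mm of the 55 mm radius. Now I'll go to the wheel, rotating the tool on the way.

```bash
python3 -m inch '[[[1,-0.464,0],[0,0,-1],0.45],[[1,-0.464,0],[0,0,-1],0.45],[[1,-0.464,0],[0,0,-1],0.45],[[1,-0.464,0],[0,0,-1],0.45],[[1,-0.464,0],[0,0,-1],0.45],[[1,-0.464,0],[0,0,-1],0.45],[[1,-0.464,0],[0,0,-1],0.45],[[1,-0.464,0],[0,0,-1],0.45]]';python3 -m inch '[[[0.467,0,0],[0,0,-0.28],0.45],[[0.467,0,0],[0,0,-0.28],0.45],[[0.467,0,0],[0,0,-0.28],0.45],[[0.467,0,0],[0,0,-0.28],0.45]]'; python3 -c "
from h import *
o=bot.get_obs();print(o['joint_pos'],np.degrees(np.arctan2(o['ee_rot'][1][1],o['ee_rot'][0][1])),ray('top',230,116,0))"
```

```text
t: 36.22
position: [0.5397, 0.1851, 0.2039]
ee_rot: [[-0.411, 0.912, -0.0], [0.912, 0.411, -0.0], [0.0, -0.0, -1.0]]
wrist_force: [0.2, -0.3, 0.8]
gripper_width: 0.0382
finger_force: 0.0
t: 36.72
position: [0.6559, 0.1857, 0.204]
ee_rot: [[-0.13, 0.992, -0.001], [0.992, 0.13, -0.0], [0.0, -0.001, -1.0]]
wrist_force: [-0.3, -0.3, 0.7]
gripper_width: 0.0378
finger_force: 0.0
[ 1.04479640e-01  6.81024266e-01  9.30961728e-01  3.65239194e-05
  1.53031498e+00 -2.58745279e-02] 7.468659364629942 [0.73489314 0.16225595 0.        ]
```

```bash
python3 -m inch '[[[-0.005,0.004,-0.2],[0,0,0],0.45],[[-0.005,0.004,-0.4],[0,0,0],0.45],[[-0.005,0.004,-0.55],[0,0,0],0.45],[[-0.005,0.004,-0.65],[0,0,0],0.45],[[-0.005,0.004,-0.65],[0,0,0],0.45]]';python3 -m inch '[[[0,0,-0.05],[0,0,0],0.45],[[0,0,-0.095],[0,0,0],0.45],[[0,0,-0.095],[0,0,0],0.45]]'; python3 -c "
from h import *
a=snap('scene')[110:210,200:300];o=bot.get_obs();print(o['position'],proj('scene',o['position'])-[200,110])
cv2.imwrite('pics/k1.png',cv2.resize(a,(500,500),interpolation=cv2.INTER_CUBIC)[:,:,::-1])"
```

```text
t: 37.35
position: [0.6535, 0.1868, 0.0412]
ee_rot: [[-0.13, 0.992, -0.003], [0.992, 0.13, -0.0], [0.0, -0.003, -1.0]]
wrist_force: [0.0, -0.1, -0.1]
gripper_width: 0.0384
finger_force: 0.0
t: 37.72
position: [0.6547, 0.1866, 0.0171]
ee_rot: [[-0.128, 0.992, -0.001], [0.992, 0.128, -0.0], [0.0, -0.001, -1.0]]
wrist_force: [0.8, 0.0, -0.2]
gripper_width: 0.0386
finger_force: 0.0
[0.6550867  0.18667482 0.01771188] [51.23117525 60.1039664 ]
```

View pics/k1.png

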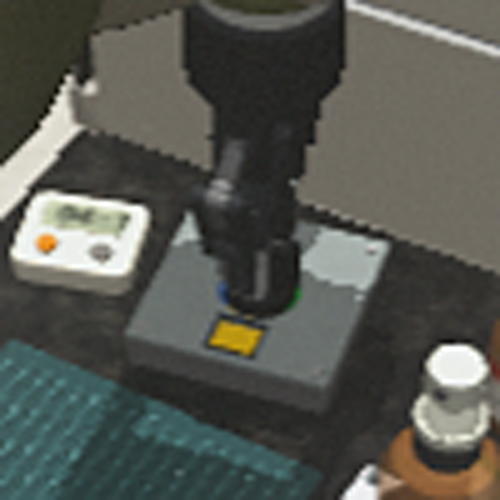

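The near finger is in front of the knob, around (245,290). I'll close and turn.

```bash
python3 -m inch '[[[0,0,0],[0,0,0],0],[[0,0,0],[0,0,0],0],[[0,0,0],[0,0,0],0],[[0,0,0],[0,0,0],0]]'; python3 -m inch '[[[0,0,0],[0,0,-0.15],0],[[0,0,0],[0,0,-0.3],0],[[0,0,0],[0,0,-0.45],0],[[0,0,0],[0,0,-0.6],0],[[0,0,0],[0,0,-0.75],0],[[0,0,0],[0,0,-0.75],0]]'
```

```text
t: 38.28
position: [0.6566, 0.1865, 0.0187]
ee_rot: [[-0.128, 0.992, 0.004], [0.992, 0.128, 0.0], [-0.0, 0.004, -1.0]]
wrist_force: [5.9, 0.0, -0.7]
gripper_width: 0.0113
finger_force: 62.3
t: 39.02
position: [0.6557, 0.1868, 0.0187]
ee_rot: [[0.61, 0.793, 0.002], [0.793, -0.61, 0.0], [0.001, 0.001, -1.0]]
wrist_force: [-0.0, 0.8, 4.1]
gripper_width: 0.0109
finger_force: 62.9
```

```bash
python3 -m inch '[[[0,0,0],[0,0,-0.15],0],[[0,0,0],[0,0,-0.3],0],[[0,0,0],[0,0,-0.45],0],[[0,0,0],[0,0,-0.6],0],[[0,0,0],[0,0,-0.745],0],[[0,0,0],[0,0,-0.745],0]]';  python3 -m inch '[[[0,0,0],[0,0,0],0.5],[[0,0,0],[0,0,0],0.5],[[0,0,0],[0,0,0],0.5],[[0,0,0.2],[0,0,0],0.5],[[0,0,0.45],[0,0,0],0.5],[[0,0,0.7],[0,0,0],0.5],[[0,0,0.7],[0,0,0],0.5]]'; python3 -m inch '[[[-0.8,0.5,0.1],[0,0,1],0.5],[[-0.8,0.5,0.1],[0,0,1],0.5],[[-0.8,0.5,0.1],[0,0,1],0.5],[[-0.8,0.5,0.1],[0,0,1],0.5],[[-0.8,0.5,0.1],[0,0,1],0.5],[[-0.8,0.5,0.1],[0,0,1],0.5]]'; python3 -m inch '[[[-0.6,0.3,0],[0,0,0],0.5],[[-0.6,0.3,0],[0,0,0],0.5],[[-0.6,0.3,0],[0,0,0],0.5],[[-0.6,0.3,0],[0,0,0],0.5]]'; python3 -c "
from h import *
print(stack(1,(.438,.053)))
im=snap('top');cv2.imwrite('pics/t3.png',cv2.resize(im[115:300,140:340],(648,600),interpolation=cv2.INTER_CUBIC)[:,:,::-1])"
```

```text
t: 39.78
position: [0.6553, 0.1877, 0.0187]
ee_rot: [[0.991, 0.136, 0.001], [0.136, -0.991, 0.002], [0.001, -0.001, -1.0]]
wrist_force: [-1.6, 3.7, 5.9]
gripper_width: 0.0114
finger_force: 63.1
t: 40.65
position: [0.6571, 0.1868, 0.1988]
ee_rot: [[0.991, 0.134, 0.01], [0.134, -0.991, 0.001], [0.01, 0.0, -1.0]]
wrist_force: [-0.5, 0.2, -1.7]
gripper_width: 0.0429
finger_force: 0.0
t: 41.4
position: [0.4544, 0.3118, 0.217]
ee_rot: [[0.374, 0.927, -0.001], [0.927, -0.374, -0.001], [-0.001, -0.001, -1.0]]
wrist_force: [0.4, 0.1, 0.3]
gripper_width: 0.0425
finger_force: 0.0
t: 41.9
position: [0.3029, 0.3874, 0.2172]
ee_rot: [[0.376, 0.927, -0.001], [0.927, -0.376, -0.001], [-0.001, -0.001, -1.0]]
wrist_force: [1.2, -0.2, -0.8]
gripper_width: 0.0423
finger_force: 0.0
[(array([0.4383, 0.053 ]), np.float32(0.98)), (array([0.4372, 0.0586]), np.float32(1.04)), (array([0.4394, 0.0481]), np.float32(1.13))]
```

View pics/t3.png

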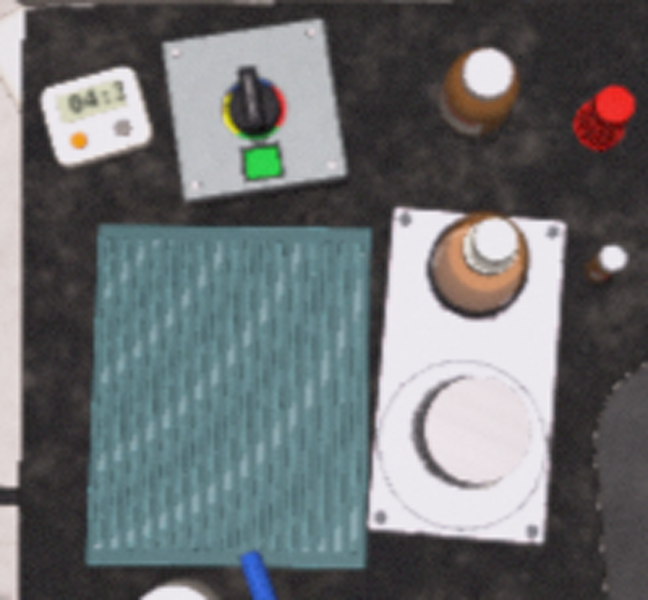

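Green fills the window at (263,162), the nested stack sits inside the pad circle at (475,430), and the bystanders haven't moved. The robot is clear of everything, so I'll hand in.

```bash
python3 -c "
from cell import bot
print(bot.hand_in())"
```

```text
the job is handed in; nothing more can be done
None
```

I handed the job in at about 42 s: I pressed the spray cap fully and released it, nested all five beakers in size order on the pad, then turned the wheel until green filled its window; the reagent bottle and timer were left alone.

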